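# Let out two tape rolls with the rocking gates

### The arm

A 6-joint arm with a two-finger parallel gripper is mounted at the origin on the work surface. World frame = base frame: x ahead of the robot, y to its left, z up, the work surface at z = 0. Lengths are in m, angles in rad, forces in N, time in s.
With the tool pointing down it reaches from about 0.3 to 1 m from the base axis. Payload 5.1 kg.
Tool frame: the origin (TCP) lies on the mounting face of the last link; the fingertips stand 190 mm ahead of it and the grasp point (between the pads) lies 171 mm ahead of it (arm.tcp_to_grasp is the distance from the TCP to the grasp point, in m); z points along the fingers, x is the direction in which the jaws open and shut, and the axes are right-handed (so a half turn about z gives the same grasp; the last joint's range is limited). The gripper opens to 95 mm and grips with 3 to 60 N. Pads are 20 mm wide; open, the fingers measure 119 mm over their backs; the gripper's body (75 mm by 180 mm) begins 59 mm behind the grasp point.
Start: joints at [1.098, 0.124, 1.65, -0, 1.367, -0.083], TCP at [0.247, 0.601, 0.405] pointing down, gripper open.
Joint ranges: [-2.61, 2.61], [-1.02, 2.33], [0.03, 2.71], [-1.35, 4.49], [0.32, 2.68], [-2.91, 2.91]. Speed limits (rad/s): [2.57, 2.57, 3.14, 3.14, 3.14, 3.14].

### API

Orientations are given as a 3x3 rotation matrix whose columns are the frame's x, y, z axes.
In Python, from bench import read_state, read_camera, camera_params, arm gives the robot as it stands.
- The arm moves only by the shell command python3 -m jog 'ROWS' [FORCE]. ROWS is JSON, a list that holds one entry, the list of rows, each a list of 7 numbers: the shift along the tool's x, y, z in mm, then the turn, a rotation vector about the tool's x, y, z in rad, then the finger opening in mm, from 0 to 95.1. A call has 1 to 8 rows; each row is the pose to reach, as a shift and turn from the pose commanded when the call began, along the tool's axes at that moment; what a row does not reach only later rows make up. A row lasts 1/8 s, in which the tool goes at most 62.5 mm and 10.7 degrees, less where a joint would pass 70% of its speed; a pose out of reach is approached as far as the arm can. A call with a gripper value outside its range is refused whole. The fingers move at their own pace and stop on an object; FORCE is the grip in N (left out, the last holds). Time passes only in rows, so rows that repeat a pose let the fingers close. It gives the time, the measured TCP pose, the force and the opening at its end, in the units of the state.
- read_state(): the state, without advancing time (a new reading comes with each control period).
- read_camera(name): name is "scene" or "top" or "wrist"; returns (picture, depth): 420x560x3 uint8, red, green, blue; 420x560 float32, m along the optical axis (not along the pixel's ray), 0 where there is no reading.
- camera_params(name): a dict with "intrinsics" (3x3 intrinsics, pixels), "distortion" ([k1, k2, p1, p2, k3] as OpenCV has them; the pictures are not rectified), "T" (4x4, takes a point from camera to world coordinates). Camera axes: x right, y down, z forward; pixel columns grow to the right and rows downward; lengths in m; the calibration is good to about 2 mm. A picture is of the moment at which its call begins: read the wrist's pose just before it. camera_params takes no time and is no camera call; for the wrist camera it gives the pose at the moment of the call.
- arm.sign_off(): hands the job in, once; it reports no verdict.
The state is a dict: "clock": time; "joints": joint angles; "qvel": joint speeds; "tau": joint torques, N m; "position": TCP position; "tool_rot": TCP orientation; "wrist_force": force on the tool from outside, world axes, zero at the start; "ft_torque": the same for the moment, N m; "opening": finger opening in m.
Only numpy, scipy, OpenCV 4.12 (cv2) and the standard library are available. Lean on these libraries where they do the work, as an engineer would, in place of code of your own. Each camera call takes 0.05 s, during which the arm holds its last target.

### The job

At the packing bench, let out the orange tape roll first and then the white one: with a fingertip press down the green pad of the lever over that roll's lane so its gate lifts, keep it down until the roll has run out into the catch tray, and let the gate drop shut again before you start on the next. Leave the blue roll waiting behind its gate, do not touch any of the rolls, and do not move anything else on the bench.

Things in the scene. Friction and masses are not known exactly. Their poses are not given: they have to be found in the camera images.
- dispenser: Grey three-lane tape-roll dispenser fixed to the bench, 460 x 226 mm. Origin on the bench; +x runs down the lanes to the catch tray, +y to the left lane, z up. Lanes centred at y = +70, 0, -70 mm, 56 mm wide, slope down 10 degrees from x = -30 to 145 mm. A gate at x = 90 mm holds one roll in each. Levers over the lanes rock on an axle at x = -50, z = 135 mm (posts 150 mm high); green press pads at x = -150 mm.
- pad_left (a point): Centre of the top face of the green press pad (46 x 36 mm, long side along the dispenser's x) of the lever over the left lane (dispenser y = +70 mm); 147 mm above the bench at rest, free space around and below it. Pads are 70 mm apart between centres, level at rest.
- lever_left (a joint): Lever over the left lane: 0 rad = at rest, gate shut; grows as the pad is pressed, 0.45 at the stop. Pad centre 100 mm from the axle, travel about 44 mm; the roll passes under the gate only above about 0.28 rad (pad about 29 mm down) and takes up to about 1 s to reach the tray. A spring brings the lever back; pressing takes 3 to 6 N.
- pad_middle (a point): Centre of the top face of the green press pad (46 x 36 mm, long side along the dispenser's x) of the lever over the middle lane (dispenser y = 0 mm); 147 mm above the bench at rest, free space around and below it. Pads are 70 mm apart between centres, level at rest.
- lever_middle (a joint): Lever over the middle lane: 0 rad = at rest, gate shut; grows as the pad is pressed, 0.45 at the stop. Pad centre 100 mm from the axle, travel about 44 mm; the roll passes under the gate only above about 0.28 rad (pad about 29 mm down) and takes up to about 1 s to reach the tray. A spring brings the lever back; pressing takes 3 to 6 N.
- pad_right (a point): Centre of the top face of the green press pad (46 x 36 mm, long side along the dispenser's x) of the lever over the right lane (dispenser y = -70 mm); 147 mm above the bench at rest, free space around and below it. Pads are 70 mm apart between centres, level at rest.
- lever_right (a joint): Lever over the right lane: 0 rad = at rest, gate shut; grows as the pad is pressed, 0.45 at the stop. Pad centre 100 mm from the axle, travel about 44 mm; the roll passes under the gate only above about 0.28 rad (pad about 29 mm down) and takes up to about 1 s to reach the tray. A spring brings the lever back; pressing takes 3 to 6 N.
- roll_orange: bright orange roll of packing tape, 56 mm diameter, 48 mm wide, about 120 g, axle along the dispenser's y; starts in one of the three lanes (which one varies) resting against the gate at about x = 59 mm of the dispenser. Origin: its centre, 73 mm high at the start. Let out, it rests in the catch tray (x = 145 to 270 mm, floor 10 mm high, end wall 62 mm) near x = 240 mm.
- roll_white: white roll of packing tape, 56 mm diameter, 48 mm wide, about 120 g, axle along the dispenser's y; starts in one of the three lanes (which one varies) resting against the gate at about x = 59 mm of the dispenser. Origin: its centre, 73 mm high at the start. Let out, it rests in the catch tray (x = 145 to 270 mm, floor 10 mm high, end wall 62 mm) near x = 240 mm.
- roll_blue: blue roll of packing tape, 56 mm diameter, 48 mm wide, about 120 g, axle along the dispenser's y; starts in one of the three lanes (which one varies) resting against the gate at about x = 59 mm of the dispenser. Origin: its centre, 73 mm high at the start. Let out, it rests in the catch tray (x = 145 to 270 mm, floor 10 mm high, end wall 62 mm) near x = 240 mm.
- spare_roll: Spare dark brown tape roll lying flat beside the dispenser, 56 mm diameter, 48 mm high; origin its centre. A bystander, to be left alone.
- pin_jar: Glass jar with steel lid, 52 mm diameter, 70 mm high, beside the dispenser; origin centre of its underside. A bystander, to be left alone.
- marker: White marker pen with black cap lying on the bench, 130 mm long, 17 mm thick; origin on the bench under its middle, x along the pen. A bystander, to be left alone.
- mug: Blue mug, 80 mm diameter, 90 mm high, handle at its +y; origin centre of its underside. A bystander, to be left alone.
- spray_bottle: Spray bottle, 68 mm diameter, 185 mm high; origin centre of its underside. A bystander, to be left alone.
There are look-alikes about, which are no part of the job. Of the things like the roll_blue, leave any that is pink, turquoise or yellow; of the rest the smaller one is meant.

How it is judged:
On the way, in this order (a step that is already met when the one before it is completed fails the run):
1. the orange roll lies in the catch tray and all gates are shut, the white and blue rolls still behind theirs (x of roll_orange in the frame of dispenser between 0.17 and 0.275 m and z of roll_orange in the frame of dispenser below 0.07 m and linear speed of roll_orange below 0.05 m/s and value of joint each of lever_left, lever_middle, lever_right below 0.06 rad and x of each of roll_white, roll_blue in the frame of dispenser below 0.08 m and z of each of roll_white, roll_blue in the frame of dispenser above 0.06 m), for 0.2 s.
2. the white roll lies in the catch tray too and all gates are shut (x of roll_white in the frame of dispenser between 0.17 and 0.275 m and z of roll_white in the frame of dispenser below 0.07 m and linear speed of roll_white below 0.05 m/s and value of joint each of lever_left, lever_middle, lever_right below 0.06 rad), for 0.2 s.
At the end, for the whole second after the job is handed in: The orange and white rolls lie at rest (under 0.05 m/s) in the catch tray (centres at x = 170 to 275 mm of the dispenser, under 70 mm high), the blue roll is still in its lane behind the gate (x under 80 mm), and all three levers are back (under 0.06 rad) (all of step 2 and x of roll_orange in the frame of dispenser between 0.17 and 0.275 m and z of roll_orange in the frame of dispenser below 0.07 m and linear speed of roll_orange below 0.05 m/s and x of roll_blue in the frame of dispenser below 0.08 m and z of roll_blue in the frame of dispenser above 0.06 m); the robot touches nothing.
It fails at once if the robot touches a tape roll in the dispenser (contact force between any of the fingers, the arm and roll_orange above 0.5 N or contact force between any of the fingers, the arm and roll_white above 0.5 N or contact force between any of the fingers, the arm and roll_blue above 0.5 N).
It fails at once if a roll of the dispenser is lifted (height (world z) of any of roll_orange, roll_white, roll_blue above 0.12 m).
It fails at once if the blue roll leaves its place behind its gate (moves more than 30 mm) (distance of roll_blue from where it was at the start of the episode above 0.03 m).
It fails at once if a bystander on the bench is moved more than 30 mm (distance of any of spare_roll, pin_jar, marker, mug, spray_bottle from where it was at the start of the episode above 0.03 m).
It also fails if it takes over 42 s, if anything falls off the work surface, if the arm or the gripper's body presses on something with over 40 N, if the wrist force passes 120 N, or if a joint passes its speed limit or range.

## Working session

There is one attempt and no reset: what is moved stays moved. The work goes in short steps, Python scripts to look and compute and a shell command to move; the robot and the scene stay as the last step left them, time stands still between calls to the robot, and variables do not carry over. Pictures are saved under pics/ and viewed, and the job is handed in when it is done.

```bash
mkdir -p pics; ls; python3 - <<'E'
from bench import *
import cv2
s=read_state();print(s)
for n in("scene","top"):
    p,d=read_camera(n);cv2.imwrite(f"pics/{n}0.png",p[:,:,::-1]);c=camera_params(n);print(c)
E
```

```text
pics
{'clock': 0.0, 'joints': array([ 1.09838597e+00,  1.24496362e-01,  1.65165104e+00, -3.90703098e-05,
        1.36751884e+00, -8.25789031e-02]), 'qvel': array([ 0.00145586,  0.00089086, -0.00131073,  0.00017544,  0.00049147,
        0.00088498]), 'tau': array([ 3.96879595e-04, -4.17606854e+01, -3.59927380e+01,  7.74864410e-02,
        4.90817532e-02, -1.53139117e-04]), 'position': array([0.24692574, 0.60100362, 0.40350589]), 'tool_rot': array([[ 3.80024246e-01,  9.24976078e-01, -9.09476646e-04],
       [ 9.24974210e-01, -3.80025311e-01, -1.86388557e-03],
       [-2.06967371e-03, -1.32920735e-04, -9.99997849e-01]]), 'wrist_force': array([ 0.75128   , -0.96929306,  0.20326072]), 'ft_torque': array([0.00932317, 0.01016474, 0.01908255]), 'opening': 0.09511612993841953}
{'intrinsics': array([[451.01941376,   0.        , 272.19157931],
       [  0.        , 451.01941376, 208.74917673],
       [  0.        ,   0.        ,   1.        ]]), 'distortion': array([-0.03391116,  0.        ,  0.        ,  0.        ,  0.        ]), 'T': array([[ 0.58365297,  0.68559926, -0.43508949,  1.06617796],
       [ 0.81193248, -0.49982545,  0.30156288, -0.34298743],
       [-0.01071751, -0.52927136, -0.84838492,  1.10869547],
       [ 0.        ,  0.        ,  0.        ,  1.        ]])}
{'intrinsics': array([[403.84043297,   0.        , 280.53706869],
       [  0.        , 403.84043297, 208.93561036],
       [  0.        ,   0.        ,   1.        ]]), 'distortion': array([-0.05360307,  0.        ,  0.        ,  0.        ,  0.        ]), 'T': array([[-0.02097253, -0.98393745,  0.17727734,  0.3623216 ],
       [-0.99970869,  0.02275727,  0.00804001,  0.00770644],
       [-0.01194521, -0.17705708, -0.98412809,  1.3226281 ],
       [ 0.        ,  0.        ,  0.        ,  1.        ]])}
```

View pics/scene0.png

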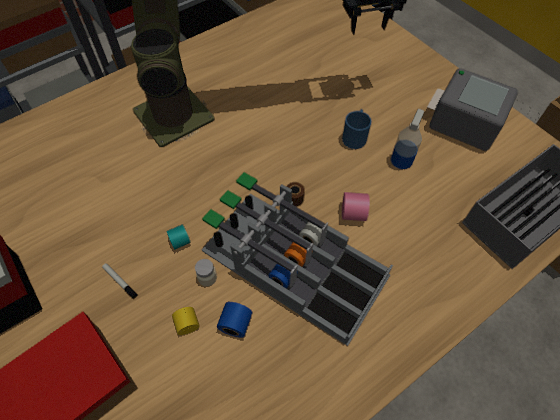

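View pics/top0.png

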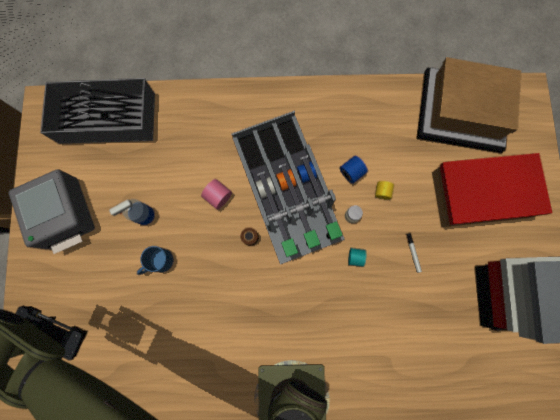

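The pictures show the green pads in the top view at about (290,248), (312,239) and (334,230). The white roll is at (265,187) in the left lane, orange (287,180) in the middle and blue (308,173) on the right. Next I measure the pads by casting rays onto z = 147 mm.

```bash
cat > h.py <<'E'
from bench import *
import cv2, numpy as np
def ray(n,uv,z):
    c=camera_params(n);p=cv2.undistortPoints(np.array([[uv]],float),c["intrinsics"],c["distortion"])[0,0]
    T=c["T"];d=T[:3,:3]@[p[0],p[1],1];o=T[:3,3];return o+d*(z-o[2])/d[2]
def pads(n,z=.147,lim=40):
    p,d=read_camera(n);h=cv2.cvtColor(p,cv2.COLOR_RGB2HSV)
    m=cv2.inRange(h,(50,110,50),(80,255,255))
    k,l,s,c=cv2.connectedComponentsWithStats(m)
    out=[]
    for i in range(1,k):
        if s[i,4]>lim: out.append((c[i],s[i,4],ray(n,c[i],z),(cv2.minAreaRect(np.argwhere(l==i)[:,::-1].astype(np.float32)))))
    return p,out
E
python3 - <<'E'
from h import *
for n in("scene","top"):
    p,o=pads(n)
    for x in o: print(n,x[0].round(1),x[1],x[2].round(4))
    P=[x[2] for x in o if .2<x[2][0]<.9 and abs(x[2][1])<.3]
    cv2.imwrite(f"pics/{n}1.png",cv2.resize(p[150:270,200:360] if n=="top" else p[160:300,180:340],None,fx=4,fy=4)[:,:,::-1])
E
```

```text
scene [246.3 180.2] 184 [ 0.4615 -0.0046  0.147 ]
scene [230.  198.8] 201 [ 0.4852 -0.0706  0.147 ]
scene [212.9 218.1] 215 [ 0.5084 -0.1362  0.147 ]
top [333.4 230.4] 184 [ 0.5067 -0.1362  0.147 ]
top [311.5 238.8] 184 [ 0.4834 -0.0713  0.147 ]
top [289.4 247.3] 181 [ 0.4601 -0.006   0.147 ]
```

View pics/top1.png

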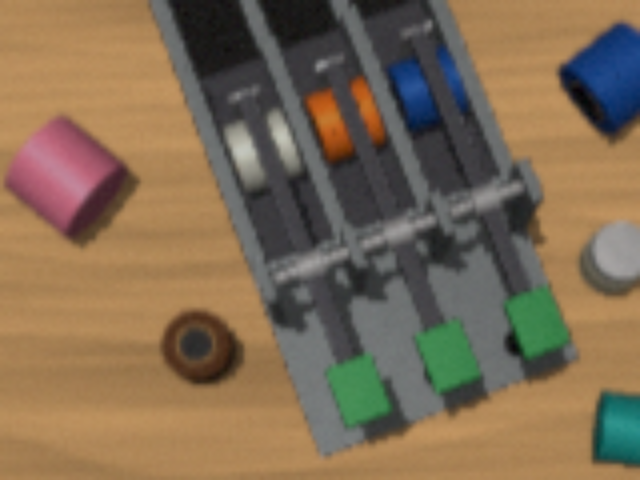

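View pics/scene1.png

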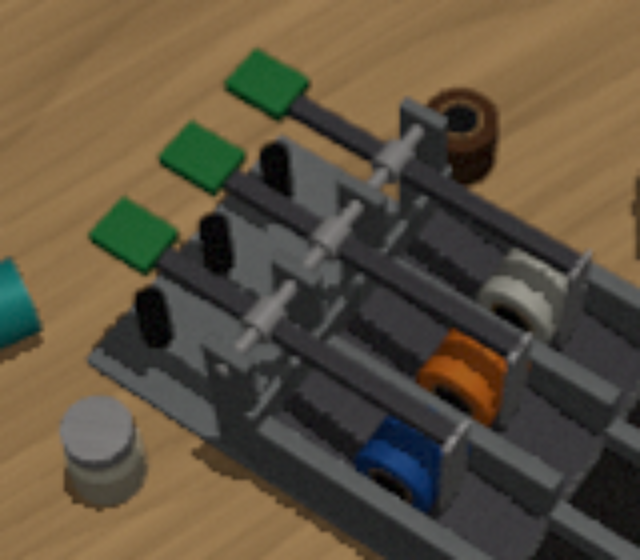

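White is in the left lane, orange in the middle and blue on the right. The two views agree on the pads: middle (0.484,-0.071) and left (0.461,-0.005). The dispenser's yaw is about 19.6°. I'll press with closed fingers and turn the jaws along the dispenser's y.

```bash
python3 -m jog '[[[-20,18,-10,0,0,0,0],[-58,52,-20,0,0,0,0],[-98,88,-20,0,0,0,0],[-138,124,-20,0,0,0,0],[-178,160,-20,0,0,0,0],[-218,196,-20,0,0,0,0],[-258,232,-20,0,0,0,0],[-298,268,-20,0,0,0,0]]]' 20
cat >> h.py <<'E'
def rel(tx,ty,ztip,yaw):
    s=read_state();R=s["tool_rot"];d=np.array([tx,ty,ztip+.19])-s["position"]
    cur=np.degrees(np.arctan2(R[1,0],R[0,0]));
    print("shift mm",(R.T@d*1000).round(1),"turn tool z rad",round(-np.radians(yaw-cur),3),"tip",(s["position"]+.19*R[:,2]).round(4),"F",s["wrist_force"].round(2),"t",s["clock"],"j",s["joints"].round(2),"op",s["opening"])
E
python3 -c "from h import *; rel(.4843,-.071,.18,109.6)"
```

```text
clock: 1.2
position: [0.3817, 0.2221, 0.4247]
tool_rot: [[0.38, 0.925, 0.0], [0.925, -0.38, 0.0], [0.0, 0.0, -1.0]]
wrist_force: [0.5, -0.1, 0.2]
opening: 0.0208
shift mm [-232.2  206.1   54.7] turn tool z rad -0.732 tip [0.3818 0.2221 0.2347] F [ 0.45 -0.07  0.15] t 1.2 j [ 0.41 -0.37  2.07 -0.    1.45 -0.78] op 0.020782828775168207
```

```bash
python3 -m jog '[[[-38,34,0,0,0,-0.1,0],[-77,68,0,0,0,-0.22,0],[-116,103,0,0,0,-0.35,0],[-154,137,0,0,0,-0.48,0],[-190,170,10,0,0,-0.6,0],[-220,196,30,0,0,-0.7,0],[-232,206,45,0,0,-0.732,0],[-232,206,55,0,0,-0.732,0]]]'
python3 -c "
from h import *
rel(.4843,-.071,.147,109.6)
p,d=read_camera('scene');cv2.imwrite('pics/s2.png',cv2.resize(p[100:310,140:420],None,fx=2.7,fy=2.7)[:,:,::-1])"
```

```text
clock: 2.2
position: [0.484, -0.07, 0.3686]
tool_rot: [[-0.333, 0.943, -0.002], [0.943, 0.333, 0.001], [0.001, -0.001, -1.0]]
wrist_force: [0.3, 0.4, -0.2]
opening: 0.0006
shift mm [-1.1 -0.  31.6] turn tool z rad -0.002 tip [ 0.4837 -0.0699  0.1786] F [ 0.34  0.4  -0.21] t 2.2 j [-0.25 -0.22  2.04  0.    1.32 -2.16] op 0.0006101082914793688
```

View pics/s2.png

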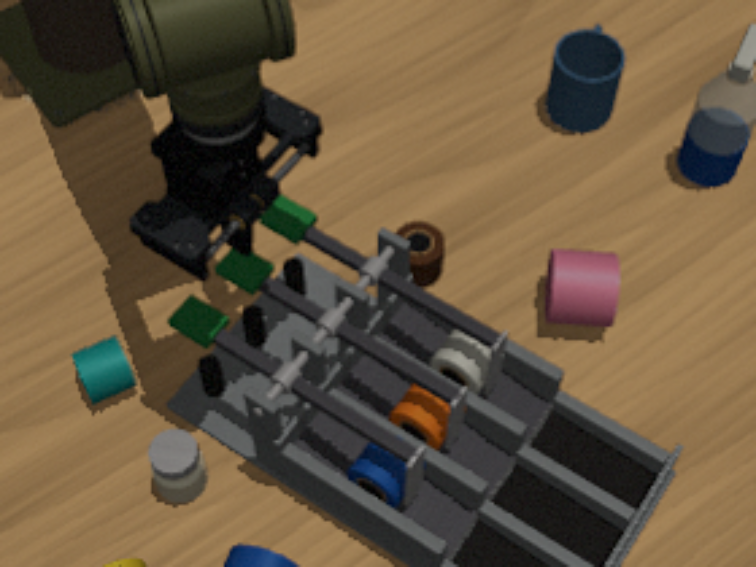

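The picture shows the closed fingertips above the middle pad (~(243,262)) and all the rolls still behind their gates. Now I press.

```bash
python3 -m jog '[[[-1,0,20,0,0,0,0],[-1,0,34,0,0,0,0],[-1,0,50,0,0,0,0],[-1,0,64,0,0,0,0],[-1,0,68,0,0,0,0],[-1,0,68,0,0,0,0],[-1,0,68,0,0,0,0],[-1,0,68,0,0,0,0]]]'
python3 -c "
from h import *
rel(.4843,-.071,.147,109.6)
p,d=read_camera('scene');cv2.imwrite('pics/s3.png',cv2.resize(p[100:350,140:420],None,fx=2.4,fy=2.4)[:,:,::-1])"
```

```text
clock: 3.25
position: [0.4848, -0.0698, 0.3024]
tool_rot: [[-0.336, 0.942, 0.001], [0.942, 0.336, 0.001], [0.0, 0.002, -1.0]]
wrist_force: [-1.2, 2.2, 5.6]
opening: 0.0006
shift mm [ -0.9  -0.8 -34.6] turn tool z rad 0.0 tip [ 0.4851 -0.0697  0.1124] F [-1.24  2.17  5.6 ] t 3.25 j [-0.25 -0.15  2.1   0.    1.19 -2.17] op 0.0006249660035518381
```

View pics/s3.png

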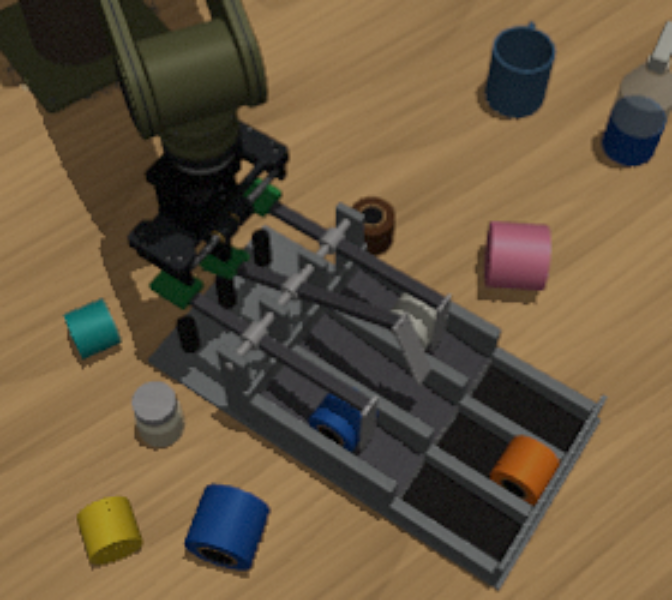

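The orange roll has reached the tray (~(525,470)), and the middle gate is still raised. I'll let it close slowly and wait a moment.

```bash
python3 -m jog '[[[0,0,-12,0,0,0,0],[0,0,-24,0,0,0,0],[0,0,-36,0,0,0,0],[0,0,-50,0,0,0,0],[0,0,-68,0,0,0,0],[0,0,-68,0,0,0,0],[0,0,-68,0,0,0,0],[0,0,-68,0,0,0,0]]]'
python3 -c "
from h import *
rel(.4610,-.0053,.178,109.6)
p,d=read_camera('scene');cv2.imwrite('pics/s4.png',cv2.resize(p[100:350,140:420],None,fx=2.4,fy=2.4)[:,:,::-1])"
```

```text
clock: 4.3
position: [0.4842, -0.07, 0.3689]
tool_rot: [[-0.336, 0.942, -0.001], [0.942, 0.336, 0.0], [0.001, -0.001, -1.0]]
wrist_force: [0.1, 1.1, -1.1]
opening: 0.0005
shift mm [68.8 -0.1  0.9] turn tool z rad 0.0 tip [ 0.4839 -0.0699  0.1789] F [ 0.07  1.14 -1.13] t 4.3 j [-0.25 -0.22  2.04  0.    1.32 -2.17] op 0.0005034191432802479
```

View pics/s4.png

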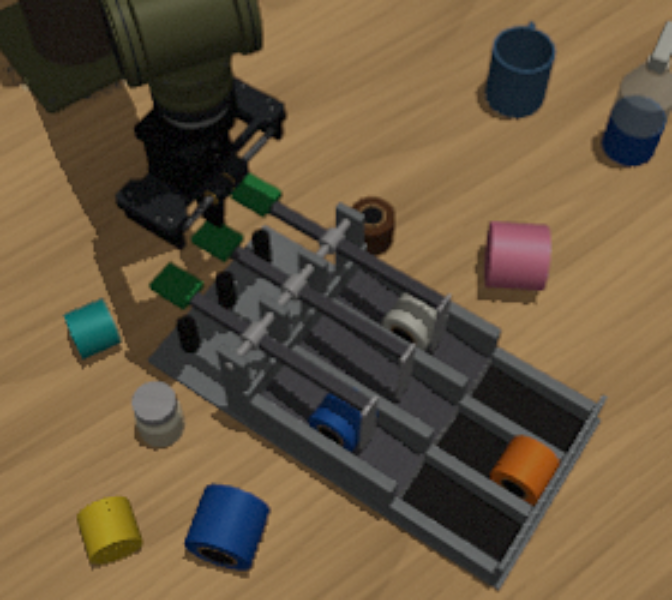

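The middle gate is shut again, orange is at rest in the tray, and white and blue are still behind their gates. I move over the left pad and wait a little.

```bash
python3 -m jog '[[[20,0,0,0,0,0,0],[45,0,0,0,0,0,0],[69,0,0,0,0,0,0],[69,0,0,0,0,0,0],[69,0,0,0,0,0,0]]]'
python3 -c "
from h import *
rel(.4610,-.0053,.147,109.6)"
```

```text
clock: 4.97
position: [0.4611, -0.0048, 0.3697]
tool_rot: [[-0.336, 0.942, 0.0], [0.942, 0.336, -0.0], [-0.0, 0.0, -1.0]]
wrist_force: [-0.3, -0.5, -0.0]
opening: 0.0008
shift mm [-0.4 -0.3 32.7] turn tool z rad 0.001 tip [ 0.4611 -0.0049  0.1797] F [-0.33 -0.5  -0.01] t 4.975 j [-0.13 -0.29  2.09 -0.    1.33 -2.04] op 0.0007705755856970001
```

```bash
python3 -m jog '[[[0,0,20,0,0,0,0],[0,0,34,0,0,0,0],[0,0,50,0,0,0,0],[0,0,64,0,0,0,0],[0,0,69,0,0,0,0],[0,0,69,0,0,0,0],[0,0,69,0,0,0,0],[0,0,69,0,0,0,0]]]'
python3 -c "
from h import *
rel(.4610,-.0053,.147,109.6)
p,d=read_camera('scene');cv2.imwrite('pics/s5.png',cv2.resize(p[100:350,140:420],None,fx=2.4,fy=2.4)[:,:,::-1])"
```

```text
clock: 5.98
position: [0.4619, -0.0051, 0.3016]
tool_rot: [[-0.335, 0.942, 0.002], [0.942, 0.335, 0.0], [-0.001, 0.002, -1.0]]
wrist_force: [-0.9, -0.8, 5.2]
opening: 0.0005
shift mm [  0.1  -0.8 -35.4] turn tool z rad -0.0 tip [ 0.4623 -0.0051  0.1116] F [-0.92 -0.81  5.17] t 5.975 j [-0.13 -0.22  2.16  0.    1.2  -2.04] op 0.0004563504945417885
```

View pics/s5.png

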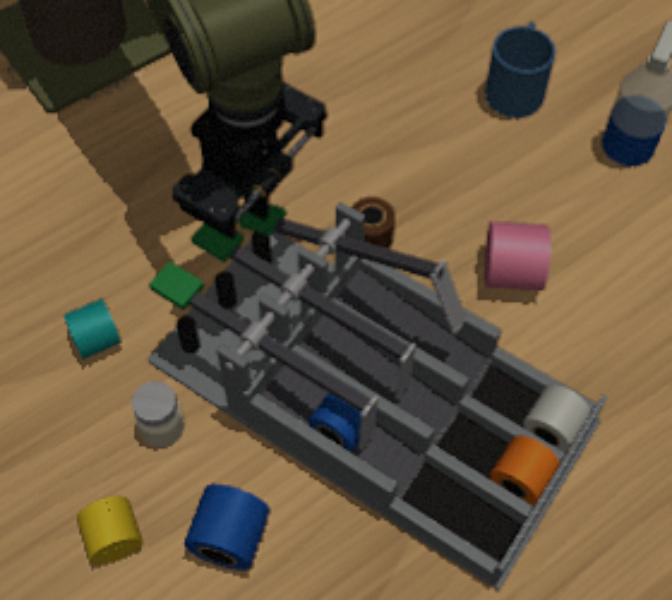

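The white roll is in the tray too (~(558,415)). I release the pad and go up well clear.

```bash
python3 -m jog '[[[0,0,-12,0,0,0,0],[0,0,-24,0,0,0,0],[0,0,-36,0,0,0,0],[0,0,-50,0,0,0,0],[0,0,-80,0,0,0,0],[0,0,-120,0,0,0,0],[0,0,-140,0,0,0,0],[0,0,-140,0,0,0,0]]]'
python3 -m jog '[[[0,0,0,0,0,0,0],[0,0,0,0,0,0,0],[0,0,0,0,0,0,0],[0,0,0,0,0,0,0]]]'
python3 -c "
from h import *
p,o=pads('scene')
for x in o: print(x[0].round(1),x[1],x[2].round(4))
cv2.imwrite('pics/s6.png',cv2.resize(p[100:350,140:420],None,fx=2.4,fy=2.4)[:,:,::-1])"
```

```text
clock: 7.02
position: [0.4615, -0.005, 0.4424]
tool_rot: [[-0.336, 0.942, 0.004], [0.942, 0.336, -0.0], [-0.001, 0.003, -1.0]]
wrist_force: [0.6, -1.1, -0.4]
opening: 0.0001
clock: 7.52
position: [0.4612, -0.0051, 0.4402]
tool_rot: [[-0.336, 0.942, -0.001], [0.942, 0.336, 0.0], [0.0, -0.001, -1.0]]
wrist_force: [-0.3, 0.3, -1.0]
opening: 0.0002
[244.9 179.1] 50 [ 0.4563 -0.0054  0.147 ]
[251.9 182.4] 41 [0.4759 0.0034 0.147 ]
[232.5 200.7] 95 [ 0.4938 -0.0686  0.147 ]
[213.  218.1] 228 [ 0.5085 -0.1362  0.147 ]
```

View pics/s6.png

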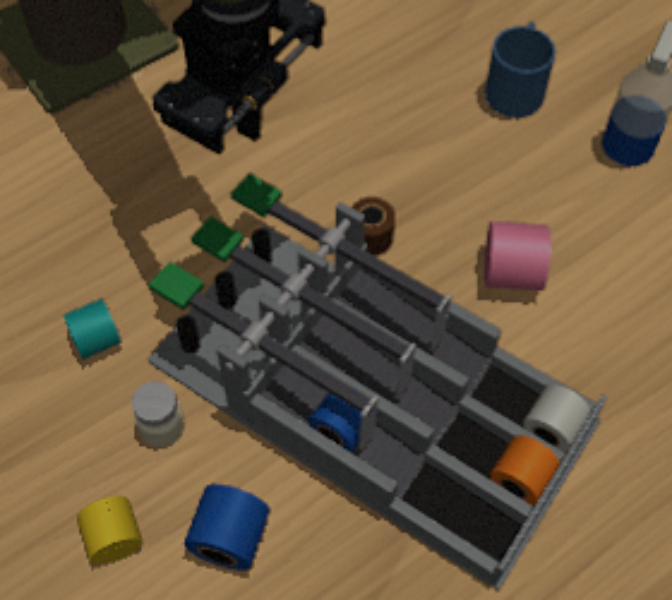

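All the pads are level and the gates shut. Orange and white are in the tray, blue is behind its gate, and the arm is clear.

```bash
python3 -c "
from bench import arm
print(arm.sign_off())"
```

```text
the job is handed in; nothing more can be done
None
```

I let the orange roll out first from the middle lane, then the white one from the left lane. Each time I pressed the pad about 35 mm with closed fingertips (about 5–6 N) and let the gate shut before going on. I handed the job in at about 7.6 s.

**Last picture:** orange and white lie in the catch tray, and blue is still behind its shut right gate. All three levers look back at rest, the bystanders in that view look unmoved, and the gripper is well clear.

**Limits of the checks:** I judged the lever angles and the rolls' rest by eye and did not measure them. The final pad colour mask was of little use for the left and middle pads, because the arm's shadow lay on them: left came out in two pieces and middle was cut short. I relied on the picture for those two. The right pad read within 0.1 mm of its starting position. The marker was outside the cropped pictures I took after starting to press, so I did not check it again.

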